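Sheathe the scraper in the wiping block and open the safety-capped cleaner

TASK

Get the paste scraper ready for cleaning: slide its blade flat into the slot of the grey wiping block, fully home, and let go of it. Then open the cleaner bottle's orange push-and-turn safety cap: press the cap down, turn it counter-clockwise (from above) by about a sixth of a turn while pressed, and lift it off. Finish while still holding the cap in the gripper, level and straight above the bottle with some 6 cm of air between neck and cap, and leave the other things on the bench undisturbed.

Things in the scene. Friction and masses are not known exactly. Their poses are not given: they have to be found in the camera images.
- scraper: Flat scraper lying on the worktop, 140 g. Blue handle 105 x 22 x 24 mm (length, width, height), flat underside on the worktop; origin at the centre of its underside; x along the handle towards the blade, z up. Dark ferrule 26 mm wide to x = 65 mm, then the level steel blade, 40 mm wide, 3 mm thick, to x = 115 mm.
- scraper_tip (a point): Middle of the blade's front edge, 115 mm ahead of the scraper's origin. The blade lies 10.5 to 13.5 mm above the handle's underside and does not touch the worktop.
- wiper_block: Grey plastic wiping block with a brass port on top, fixed on the worktop, 70 mm along x, 84 mm along y, 34 mm high; origin at the centre of its underside. A level slot in its -x face takes the blade: 48 mm wide, from 6.5 to 17.5 mm above the worktop, 46 mm deep with a solid end.
- slot_mouth (a point): Centre of the slot's mouth on the block's -x face, 12 mm above the worktop; x points into the slot. The scraper slides in along +x with its handle on, or a millimetre or two above, the worktop; when home the ferrule stands 4 mm in front of the block.
- bottle: White cleaner bottle with a green band, fixed in a dark round holder (100 mm across); origin on its axis at worktop height, z up. Body 72 mm across, shoulder up to 108 mm, neck top at 132 mm. A red dot on the shoulder, towards the bottle's +x, shows where the cap's white pointer stands when locked; a green dot 60 degrees counter-clockwise of it shows where the cap is free.
- cap: Orange ribbed round cap, 55 mm across, 32 mm high, 50 g; origin at the centre of its open underside, z up, x along the white pointer on top. Locked, its underside is 118 mm and its top 150 mm above the worktop and its x agrees with the bottle's x. Grip it across its side.
- cap_top (a point): Centre of the cap's top, 32 mm above its origin. A spring carries the cap: press it down more than 5 mm (6.5 N) before it can turn; 7 mm is good (7.5 N), 8.5 mm is the stop. Kept pressed, it turns counter-clockwise from above; it is free 48 to 72 degrees from locked (aim for 60; a stop at 72) and then lifts straight off.
- sample_box: Black sample box, 69 x 66 x 20 mm, a bystander on the left.
- paste_jar: White jar with a blue lid, 61 mm across, 48 mm high, a bystander at the back.
- red_vial: Small white vial with a red cap, 22 mm across, 46 mm high, a bystander at the back.
- weight_large: Steel balance weight, 30 mm across, 45 mm high, a bystander on the right.
- weight_small: Steel balance weight, 24 mm across, 37 mm high, a bystander on the right.
- masking_tape: Roll of cream masking tape lying flat, 90 mm across, 24 mm high, a bystander at the back.
- tweezers: Black tweezers lying flat, 115 mm long, 9 mm high, a bystander on the left.
Mind the look-alikes: they are no part of the job. Of the things that look like the cap, the smaller one is meant.

How it is judged:
By the outcome, as a careful person would: the job done as asked, in the order asked, and still so for the second after the job is handed in, while the arm keeps its last pose, push and grip.
It also fails if it takes over 58 s, if anything falls off the work surface, if the arm or the gripper's body presses on something with over 40 N, if the wrist force passes 120 N, or if a joint passes its speed limit or range.

ROBOT

A 7-joint arm with a two-finger parallel gripper is mounted at the origin on a cart in front of the work surface, level with it; the furniture and walls round the work are solid. World frame = base frame: x ahead of the robot, y to its left, z up, the work surface at z = 0. Lengths are in mm, angles in rad, forces in N, time in s.
With the tool pointing down it reaches from about 400 to 900 mm from the base axis. Payload 5.5 kg.
Tool frame: the origin (TCP) lies at the very end of the fingers, on their centre line; the grasp point (between the pads) lies 19 mm behind it; x points along the fingers, y is the direction in which the jaws open and shut, and the axes are right-handed (so a half turn about x gives the same grasp; the last joint's range is limited). The gripper opens to 85 mm and grips with 20 to 120 N. Pads are 22 mm wide; open, the fingers measure 114 mm over their backs; the gripper's body (76 mm by 85 mm) begins 54 mm behind the grasp point. The pads swing forward as they close: fully open they stand 13 mm farther back than shut.
Start: joints at [1.394, 0.501, -0.427, 1.55, 0.221, 1.138, -0.21], TCP at [276.775, -588.129, 231.31] pointing down, gripper open.
Joint ranges: [-2.88, 2.88], [-0.31, 2.03], [-1.54, 1.56], [0.2, 2.42], [-1.41, 4.55], [0.19, 2.02], [-2.57, 2.57]. Speed limits (rad/s): [2.57, 2.57, 3.14, 3.14, 3.14, 3.14, 3.14].

INTERFACE

Orientations are given as a rotation vector (axis times angle).
In Python, from cell import status, eyes, job gives the robot as it stands.
- The arm moves only by the shell command python3 -m pendant 'ROWS' [OPENING] [FORCE]. ROWS is JSON, a list of rows, each a list of 6 numbers: the shift along the tool's x, y, z in m, then the turn, a rotation vector about the tool's x, y, z in rad. A call has 1 to 5 rows; each row is the pose to reach, as a shift and turn from the pose commanded when the call began, along the tool's axes at that moment; what a row does not reach only later rows make up. A row lasts 1/12 s, in which the tool goes at most 41.7 mm and 7.16 degrees, less where a joint would pass 70% of its speed; a pose out of reach is approached as far as the arm can. A call with a gripper value outside its range is refused whole. OPENING is the gripper's target within -1 to 1 (fully open at 1, half-way at 0, shut at -1), set as the call begins (- or left out, the last holds). The fingers move at their own pace and stop on an object; FORCE is the grip in N (left out, the last holds). Time passes only in rows, so rows that repeat a pose let the fingers close. It gives the time, the measured TCP pose, the force and the opening at its end, in the units of the state.
- status.observe(): the state, without advancing time (a new reading comes with each control period).
- eyes.camera(name): name is "side" or "top" or "wrist"; returns a dict with "pixels" (480x640x3 uint8, red, green, blue), "range_z" (480x640 float32, mm along the optical axis (not along the pixel's ray), 0 where there is no reading), "fx", "fy", "cx", "cy" (pixels), "k1" (the pictures are not rectified: a ray, as slopes to the right and down, at radius r is drawn at 1 + k1 r^2 times it, then the intrinsics apply), "rvec" (rotation vector, rad) and "tvec" (3), from world to camera coordinates, as OpenCV has them; the wrist camera has in their place "mount" (4x4, takes a point from camera to tool coordinates, whose origin is the TCP and whose axes are the tool frame's). Camera axes: x right, y down, z forward; pixel columns grow to the right and rows downward; lengths in mm; the calibration is good to about 2 mm. A picture is of the moment at which its call begins: read the wrist's pose just before it.
- job.job_done(): hands the job in, once; it reports no verdict.
The state is a dict: "t": time; "joint_positions": joint angles; "qvel": joint speeds; "joint_efforts": joint torques, N m; "tool_pos": TCP position; "ee_rot": TCP orientation; "ft_force": force on the tool from outside, world axes, zero at the start; "wrist_torque": the same for the moment, N m; "width": opening from 0.0 (shut) to 1.0 (fully open).
Only numpy, scipy, OpenCV 4.12 (cv2) and the standard library are available. Lean on these libraries where they do the work, as an engineer would, in place of code of your own. Each camera call takes 0.05 s, during which the arm holds its last target.

## Working session

There is one attempt and no reset: what is moved stays moved. The work goes in short steps, Python scripts to look and compute and a shell command to move; the robot and the scene stay as the last step left them, time stands still between calls to the robot, and variables do not carry over. Pictures are saved under pics/ and viewed, and the job is handed in when it is done.

```bash
ls; mkdir -p pics
python3 - <<'E'
from cell import status, eyes, job
import cv2, numpy as np
s=status.observe(); print(s)
for n in ["side","top","wrist"]:
    c=eyes.camera(n); cv2.imwrite(f"pics/{n}0.png",c["pixels"][:,:,::-1])
    print(n,{k:(v if k not in("pixels","range_z") else v.shape) for k,v in c.items()})
    np.savez(f"{n}0.npz",**c)
E
```

```text
pics
{'t': 0.0, 'joint_positions': array([ 1.39417908,  0.50182964, -0.42678144,  1.55143379,  0.22079449,
        1.13830487, -0.2103134 ]), 'qvel': array([ 9.86140066e-04,  8.06297203e-04, -7.65575529e-04, -8.24450832e-04,
        9.05482727e-04,  5.88646848e-04,  5.05640003e-05]), 'joint_efforts': array([ 8.78479059e-04, -5.69517267e+01, -5.81634879e+00, -2.80941045e+01,
        1.04108040e-02,  1.21463556e-02,  8.80462807e-06]), 'tool_pos': array([ 276.4163447 , -587.54056956,  230.27664629]), 'ee_rot': array([ 1.97822932,  0.44420432, -1.97895515]), 'ft_force': array([-0.47239472, -0.56145746,  0.13319562]), 'wrist_torque': array([-0.00773558,  0.01115319, -0.03136198]), 'width': 0.998908484511221}
side {'pixels': (480, 640, 3), 'range_z': (480, 640), 'fx': 590.6681002612073, 'fy': 590.6681002612073, 'cx': 328.57565763866967, 'cy': 233.44376334734324, 'k1': -0.15806740922608833, 'rvec': array([ 2.31387581, -0.23442666,  0.09868319]), 'tvec': array([-545.94450181,  130.36858554, 1362.86796173])}
top {'pixels': (480, 640, 3), 'range_z': (480, 640), 'fx': 578.3674805617563, 'fy': 578.3674805617563, 'cx': 316.6534129381763, 'cy': 234.56050881809915, 'k1': 0.006188758000162543, 'rvec': array([ 2.17897267, -2.14604875,  0.13494123]), 'tvec': array([ -51.26303262,  585.32924902, 1544.57265799])}
wrist {'pixels': (480, 640, 3), 'range_z': (480, 640), 'fx': 426.99633787616773, 'fy': 426.99633787616773, 'cx': 322.63265752316505, 'cy': 233.8103512374527, 'k1': -0.0029056972607454327, 'mount': array([[-4.43043571e-04, -2.62579451e-01,  9.64910273e-01,
        -1.42919088e+02],
       [ 9.99999798e-01,  3.23846784e-04,  5.47283003e-04,
         5.78809389e-01],
       [-4.56188359e-04,  9.64910321e-01,  2.62579254e-01,
        -6.60731896e+01],
       [ 0.00000000e+00,  0.00000000e+00,  0.00000000e+00,
         1.00000000e+00]])}
```

View pics/side0.png

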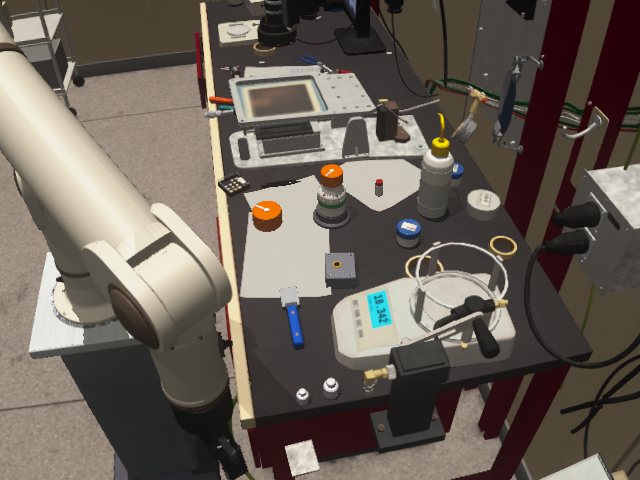

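View pics/top0.png

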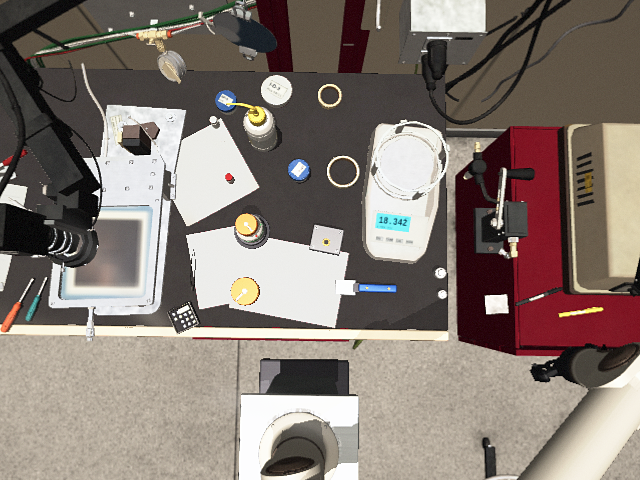

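View pics/wrist0.png

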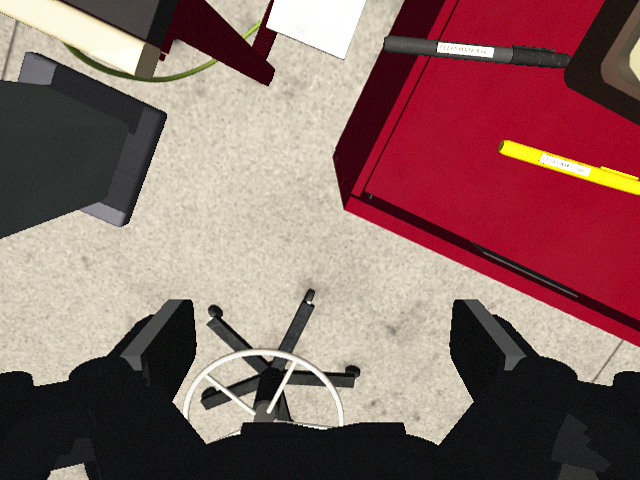

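```bash
cat > lib.py <<'E'
import numpy as np, cv2
from scipy.spatial.transform import Rotation as R
def ray(c,u,v):
    x=(u-c["cx"])/c["fx"]; y=(v-c["cy"])/c["fy"]; K=np.array([[1,0,0],[0,1,0],[0,0,1.]])
    p=cv2.undistortPoints(np.array([[[x,y]]],float),K,np.array([float(c["k1"]),0,0,0]))
    return np.array([*p[0,0],1.])
def cam_pose(c,st=None):
    if "mount" in c:
        M=c["mount"]; Rt=R.from_rotvec(st["ee_rot"]).as_matrix()
        return Rt@M[:3,:3], Rt@M[:3,3]+st["tool_pos"]
    Rm=R.from_rotvec(c["rvec"]).as_matrix()
    return Rm.T, -Rm.T@c["tvec"]
def at_z(c,u,v,z,st=None):
    A,o=cam_pose(c,st); d=A@ray(c,u,v); return o+d*(z-o[2])/d[2]
def at_depth(c,u,v,st=None):
    A,o=cam_pose(c,st); return o+A@ray(c,u,v)*float(c["range_z"][int(round(v)),int(round(u))])
def cloud(c,st=None,u0=0,u1=640,v0=0,v1=480):
    A,o=cam_pose(c,st)
    uu,vv=np.meshgrid(np.arange(u0,u1),np.arange(v0,v1))
    xy=np.stack([(uu.ravel()-c["cx"])/c["fx"],(vv.ravel()-c["cy"])/c["fy"]],1).astype(float)
    p=cv2.undistortPoints(xy[:,None],np.eye(3),np.array([float(c["k1"]),0,0,0]))[:,0]
    z=c["range_z"][v0:v1,u0:u1].ravel()
    P=o+(np.c_[p,np.ones(len(p))]*z[:,None])@A.T
    return P.reshape(v1-v0,u1-u0,3), z.reshape(v1-v0,u1-u0)
def crop(c,name,u0,u1,v0,v1,s):
    cv2.imwrite(name,cv2.resize(c["pixels"][v0:v1,u0:u1,::-1],None,fx=s,fy=s,interpolation=cv2.INTER_CUBIC))
E
python3 - <<'E'
from lib import *
t=dict(np.load("top0.npz")); s=dict(np.load("side0.npz"))
crop(t,"pics/t1.png",180,460,195,325,2.8)
crop(s,"pics/s1.png",230,410,150,360,2.8)
for n,u,v in [("cap_on",246,225),("cap2",245,291),("block",327,240),("handle",377,288),("blade",347,287),("paper",300,300),("bench",420,310),("wL",440,272)]:
    print(n,at_depth(t,u,v).round(1))
for n,u,v in [("cap_on",331,172),("cap2",267,209),("block",340,268),("handle",295,325),("blade",289,297)]:
    print("s",n,at_depth(s,u,v).round(1))
E
```

```text
cap_on [593.2 137.  155. ]
cap2 [429.7 148.2  38.5]
block [571.7 -70.8  33.6]
handle [ 443.5 -209.    21.9]
blade [ 445.3 -127.8   11.8]
paper [408.    0.6   1.1]
bench [ 385.7 -329.6    2. ]
wL [ 488.5 -376.6   43.8]
s cap_on [591.8 138.6 146.2]
s cap2 [428.2 155.6  40.6]
s block [568.4 -77.7  32.7]
s handle [ 440.2 -215.2   25. ]
s blade [ 440.9 -123.4   11.9]
```

View pics/t1.png

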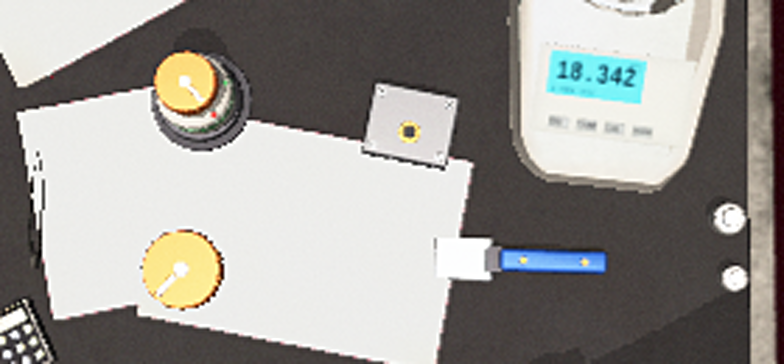

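View pics/s1.png

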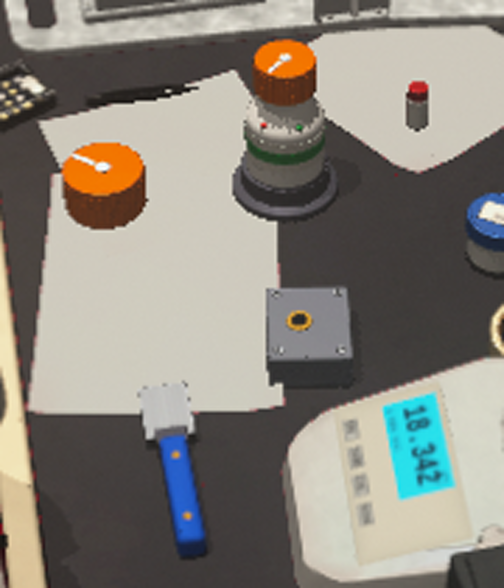

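Run:
```python
from lib import *
t=dict(np.load("top0.npz")); s=dict(np.load("side0.npz"))
crop(s,"pics/s2.png",315,365,240,300,10)
for nm,c,b in [("top",t,(300,360,215,265)),("side",s,(310,370,235,300))]:
    P,z=cloud(c,None,*b)
    m=(P[...,2]>28)&(P[...,2]<42)&(z>0)&(abs(P[...,0]-570)<70)&(abs(P[...,1]+75)<70)
    q=P[m]; print(nm,m.sum(),q.mean(0).round(1)); 
    r=cv2.minAreaRect(q[:,:2].astype(np.float32)); print(r)
for nm,c,b in [("top",t,(325,410,270,305)),("side",s,(270,315,275,355))]:
    P,z=cloud(c,None,*b); im=c["pixels"][b[2]:b[3],b[0]:b[1]].astype(int)
    m=(im[...,2]>im[...,0]+60)&(z>0); q=P[m]; print(nm,"handle",q.mean(0).round(1),cv2.minAreaRect(q[:,:2].astype(np.float32)))
    m=(P[...,2]>8)&(z>0)&(abs(P[...,0]-445)<40)&(P[...,1]>-300)&(P[...,1]<-90); q=P[m]; print("whole",cv2.minAreaRect(q[:,:2].astype(np.float32)))
```

```text
top 726 [573.9 -68.6  33.9]
((574.4000244140625, -68.5813980102539), (83.7811050415039, 69.8309097290039), 79.59233093261719)
side 805 [569.1 -70.9  33.2]
((570.1644287109375, -69.097412109375), (90.17028045654297, 69.63848114013672), 78.77113342285156)
top handle [ 443.9 -209.6   22.8] ((444.0985107421875, -210.3687744140625), (101.86785888671875, 20.90398597717285), 88.90188598632812)
whole ((437.8644104003906, -190.63150024414062), (209.39059448242188, 50.982967376708984), 80.06320190429688)
side handle [ 439.4 -210.8   22.5] ((439.5860290527344, -206.09652709960938), (112.15023040771484, 21.006406784057617), 89.3644027709961)
whole ((439.996337890625, -177.05426025390625), (172.3239288330078, 39.84321594238281), 89.18482971191406)
```

View pics/s2.png

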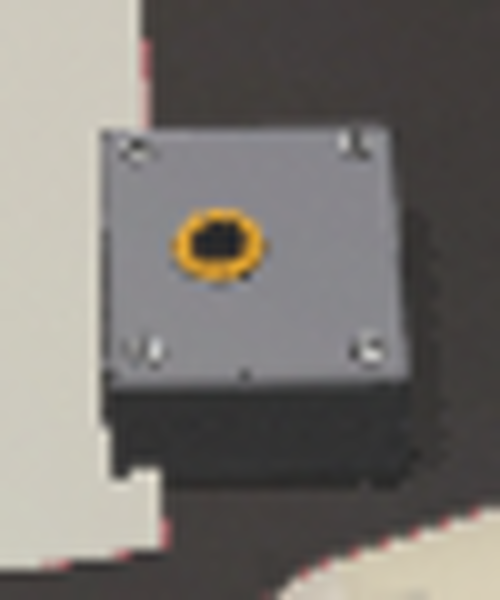

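Run:
```python
from lib import *
from cell import status
st=status.observe(); print(R.from_rotvec(st["ee_rot"]).as_matrix().round(3))
t=dict(np.load("top0.npz")); s=dict(np.load("side0.npz"))
for nm,c,b in [("top",t,(230,265,208,242)),("side",s,(315,350,160,192))]:
    P,z=cloud(c,None,*b); im=c["pixels"][b[2]:b[3],b[0]:b[1]].astype(int)
    m=(P[...,2]>140)&(P[...,2]<165)&(z>0); q=P[m]
    print(nm,"cap",np.median(q,0).round(1),cv2.minEnclosingCircle(q[:,:2].astype(np.float32)))
    P,z=cloud(c,None,*( (225,265,270,310) if nm=="top" else (248,288,195,232)))
    m=(P[...,2]>30)&(z>0); q=P[m]
    print(nm,"big",np.median(q,0).round(1),cv2.minEnclosingCircle(q[:,:2].astype(np.float32)))
crop(t,"pics/t3.png",225,285,205,255,10)
crop(s,"pics/s3.png",305,355,155,230,8)
```

```text
[[-0.001  0.426 -0.905]
 [ 0.001 -0.905 -0.426]
 [-1.    -0.002 -0.   ]]
top cap [596.7 138.3 148.9] ((597.2364501953125, 139.19569396972656), 28.186504364013672)
top big [429.9 149.8  42.2] ((430.38134765625, 150.03848266601562), 38.177669525146484)
side cap [592.1 134.8 148.6] ((592.09130859375, 139.6177978515625), 31.2939453125)
side big [425.3 143.5  42.1] ((425.7314758300781, 150.42889404296875), 41.40793228149414)
```

View pics/t3.png

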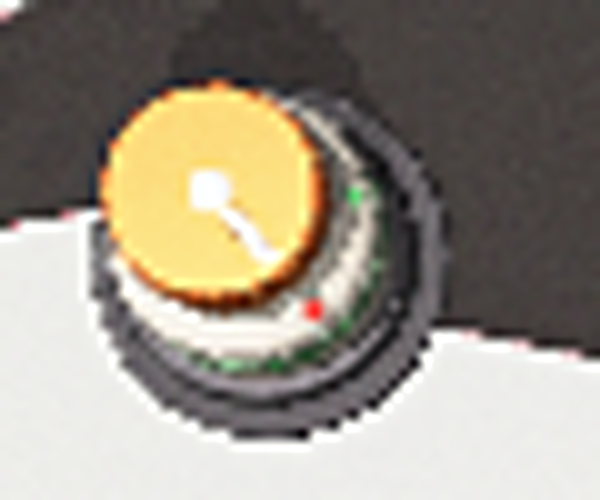

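View pics/s3.png

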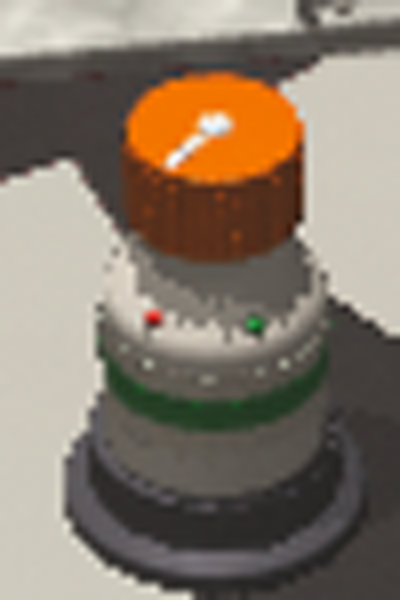

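```bash
cat > go.py <<'E'
# go.py x y z yaw_deg(tool y axis world angle) : prints shift/turn in tool axes from the current pose
import sys
from lib import *
from cell import status
st=status.observe(); A=R.from_rotvec(st["ee_rot"]).as_matrix()
x,y,z,a=map(float,sys.argv[1:5]); a=np.radians(a)
T=np.column_stack([[0,0,-1],[np.cos(a),np.sin(a),0],[np.sin(a),-np.cos(a),0]])
d=A.T@(np.array([x,y,z])-st["tool_pos"]); rv=R.from_matrix(A.T@T).as_rotvec()
print("t",round(st["t"],2),"pos",st["tool_pos"].round(1),"yaw",np.degrees(np.arctan2(A[1,1],A[0,1])).round(2),"tilt",np.degrees(np.arccos(-A[2,0])).round(2))
print("shift mm",d.round(1),"turn",rv.round(4),"F",st["ft_force"].round(1),"w",round(st["width"],3),"q",st["joint_positions"].round(2))
E
python3 -m pendant '[[0,-0.026,-0.031,-0.115,0,0],[0,-0.052,-0.062,-0.23,0,0],[0,-0.078,-0.093,-0.345,0,0],[0,-0.104,-0.124,-0.46,0,0],[0,-0.130,-0.155,-0.575,0,0]]' 1
python3 go.py 444 -230 200 0
```

```text
t: 0.57
tool_pos: [361.9, -402.6, 231.0]
ee_rot: [1.602, 0.897, -1.602]
ft_force: [0.8, -0.8, 0.1]
width: 1.005
t 0.57 pos [ 361.9 -402.6  231. ] yaw -31.54 tilt 0.02
shift mm [  31.   -20.3 -190. ] turn [-5.506e-01 -1.000e-04  4.000e-04] F [ 0.8 -0.8  0.1] w 1.005 q [ 1.31  0.34 -0.63  1.82  0.23  1.06  0.04]
```

```bash
python3 -m pendant '[[0,-0.003,-0.040,-0.11,0,0],[0,-0.006,-0.08,-0.22,0,0],[0,-0.01,-0.12,-0.33,0,0],[0,-0.015,-0.16,-0.44,0,0],[0,-0.02,-0.20,-0.55,0,0]]'
python3 -m pendant '[[0,0.010,-0.025,0,0,0],[0,0.010,-0.025,0,0,0],[0,0.010,-0.025,0,0,0]]'
python3 go.py 470 -180 230 0
python3 - <<'E'
from lib import *
from cell import status,eyes
st=status.observe(); c=eyes.camera("wrist"); cv2.imwrite("pics/w1.png",c["pixels"][:,:,::-1]); np.savez("w1.npz",tool_pos=st["tool_pos"],ee_rot=st["ee_rot"],**c)
E
```

```text
t: 0.98
tool_pos: [450.5, -222.3, 231.4]
ee_rot: [1.209, 1.208, -1.21]
ft_force: [0.8, -0.0, -0.2]
width: 1.002
t: 1.23
tool_pos: [460.9, -197.2, 231.3]
ee_rot: [1.211, 1.208, -1.21]
ft_force: [0.0, -1.7, 0.2]
width: 0.998
t 1.23 pos [ 460.9 -197.2  231.3] yaw -0.1 tilt 0.0
shift mm [  1.3   9.1 -17.3] turn [-0.0018 -0.0001 -0.    ] F [ 0.  -1.7  0.2] w 0.998 q [ 1.07  0.3  -0.84  1.91  0.26  1.04  0.11]
```

View pics/w1.png

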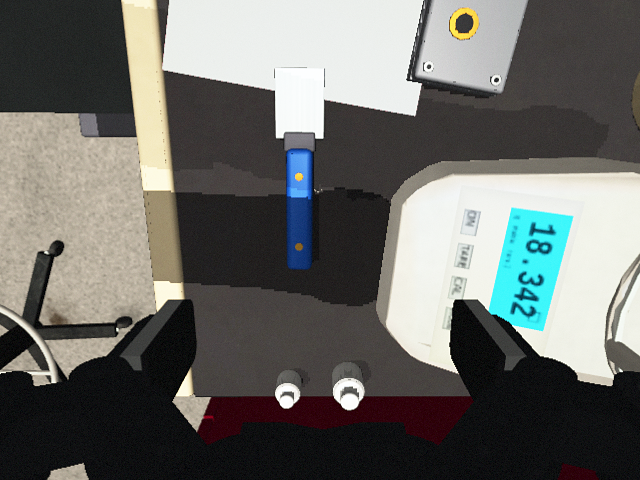

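Run:
```python
from lib import *
d=dict(np.load("w1.npz")); st=d
c={k:(d[k] if d[k].ndim else float(d[k])) for k in d if k not in("tool_pos","ee_rot")}
for n,u,v,z in [("hend",299.5,268,24),("hfront",299.5,150,24),("rivF",299,177,24),("rivB",298.5,247,24),("tipL",275,68,13.5),("tipR",324.5,68,13.5),("bL",276,137,13.5),("bR",323,138,13.5)]:
    print(n,at_z(c,u,v,z,st).round(1), at_depth(c,u,v,st).round(1))
for u,v in [(395,230),(380,310),(420,175),(440,165),(440,230)]: print(at_depth(c,u,v,st).round(1))
im=c["pixels"].astype(int); m=(im[...,2]>im[...,0]+60)&(im[...,2]>im[...,1]+40); m[:140]=0;m[280:]=0;m[:,:270]=0;m[:,330:]=0
P,z=cloud(c,st); q=P[m&(P[...,2]>18)&(P[...,2]<30)]; print(q.mean(0),cv2.minAreaRect(q[:,:2].astype(np.float32)))
P2=[at_z(c,u,v,24,st)[:2] for v,u in np.argwhere(m)]; print(cv2.minAreaRect(np.array(P2,np.float32)))
m=(P[...,2]>29)&(P[...,2]<40)&(P[...,0]>500)&(P[...,1]>-140);q=P[m]; print("block",len(q),q.mean(0),cv2.minAreaRect(q[:,:2].astype(np.float32)))
crop(c,"pics/w1c.png",255,345,55,280,2.6)
crop(c,"pics/w1b.png",400,540,0,110,5)
```

```text
hend [ 440.9 -257.8   24. ] [ 440.8 -258.3   22.8]
hfront [ 442.5 -156.9   24. ] [ 442.4 -157.    22.1]
rivF [ 441.7 -178.7   24. ] [ 441.7 -178.6   24.6]
rivB [ 440.3 -238.7   24. ] [ 440.4 -238.1   26. ]
tipL [423.5 -93.7  13.5] [423.6 -93.8  14.2]
tipR [462.7 -93.8  13.5] [462.7 -93.8  13.5]
bL [ 422.7 -147.1   13.5] [ 422.6 -147.1   12.6]
bR [ 461.5 -147.9   13.5] [ 461.5 -148.5    1.5]
[ 521.7 -222.7   28.4]
[ 512.4 -298.2   23. ]
[ 542.3 -178.    17.9]
[ 558.  -169.6   19.4]
[ 553.9 -217.6   47.7]
[ 440.98092206 -204.74841265   23.63511158] ((440.7056884765625, -207.4821319580078), (102.71263122558594, 21.54461097717285), 88.6432876586914)
((440.95745849609375, -206.97813415527344), (102.05667114257812, 21.18433380126953), 88.62992095947266)
block 8277 [569.30808677 -78.58086309  34.46020981] ((569.5239868164062, -76.12145233154297), (65.65099334716797, 70.46249389648438), 79.56777954101562)
```

View pics/w1c.png

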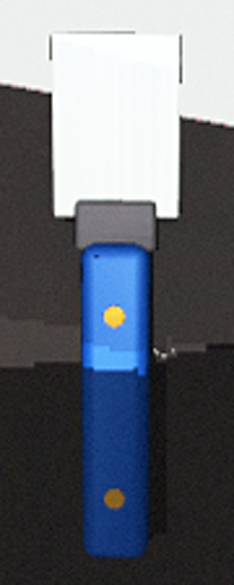

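View pics/w1b.png

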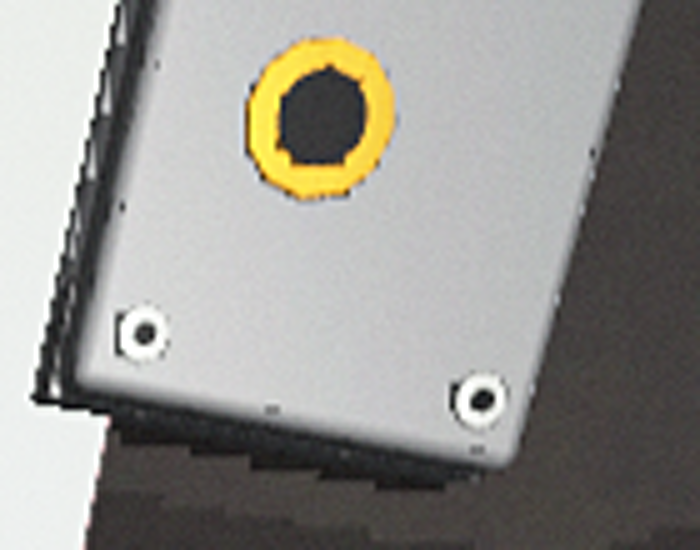

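```bash
python3 go.py 441.3 -207 60 -1
```

```text
t 1.28 pos [ 460.2 -199.1  231.2] yaw -0.29 tilt 0.04
shift mm [171.2 -18.8   7.9] turn [0.0124 0.0004 0.0005] F [-0.8 -0.5 -0.6] w 0.999 q [ 1.07  0.3  -0.84  1.91  0.26  1.04  0.11]
```

```bash
python3 -m pendant '[[0.035,-0.019,0.008,0.012,0,0],[0.07,-0.019,0.008,0.012,0,0],[0.105,-0.019,0.008,0.012,0,0],[0.14,-0.019,0.008,0.012,0,0],[0.17,-0.019,0.008,0.012,0,0]]'
python3 -m pendant '[[0,0,0,0,0,0],[0,0,0,0,0,0]]'
python3 go.py 441.3 -207 3 -1
python3 - <<'E'
from lib import *
from cell import status,eyes
st=status.observe(); c=eyes.camera("wrist"); cv2.imwrite("pics/w2.png",c["pixels"][:,:,::-1]); np.savez("w2.npz",tool_pos=st["tool_pos"],ee_rot=st["ee_rot"],**c)
E
python3 go.py 441.3 -207 3 -1
```

```text
t: 1.7
tool_pos: [439.4, -209.2, 58.9]
ee_rot: [1.224, 1.2, -1.227]
ft_force: [0.3, 0.0, -0.2]
width: 0.997
t: 1.87
tool_pos: [439.5, -207.7, 60.2]
ee_rot: [1.224, 1.204, -1.226]
ft_force: [-0.0, -0.3, 0.6]
width: 1.004
t 1.87 pos [ 439.5 -207.7   60.2] yaw -1.15 tilt 0.24
shift mm [57.2  2.  -0.6] turn [-0.0026 -0.0018  0.0038] F [-0.  -0.3  0.6] w 1.004 q [ 0.94  0.54 -0.67  2.07  0.51  0.71 -0.08]
t 1.92 pos [ 441.3 -207.9   61.8] yaw -1.12 tilt 0.03
shift mm [58.8  0.1 -0.9] turn [-0.0022 -0.0002  0.0004] F [ 1.1  0.3 -0.5] w 0.996 q [ 0.94  0.53 -0.68  2.07  0.51  0.71 -0.08]
```

View pics/w2.png

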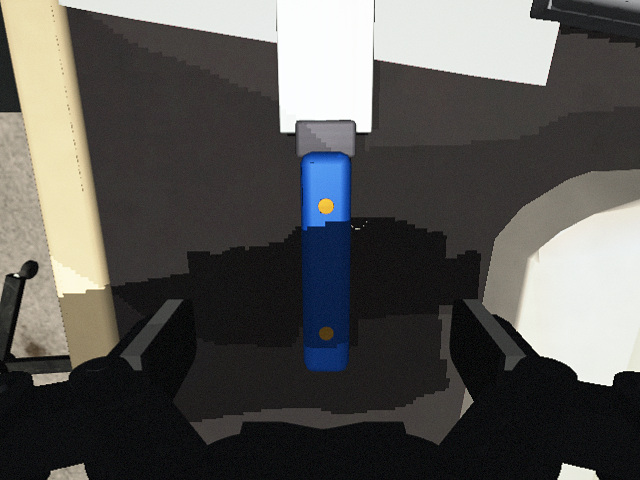

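```bash
python3 -m pendant '[[0.03,0,0,0,0,0],[0.05,0,0,0,0,0],[0.058,0,0,0,0,0],[0.058,0,0,0,0,0]]'
python3 -m pendant '[[0,0,0,0,0,0],[0,0,0,0,0,0],[0,0,0,0,0,0],[0,0,0,0,0,0],[0,0,0,0,0,0]]' -1 50
python3 -m pendant '[[0,0,0,0,0,0],[0,0,0,0,0,0],[0,0,0,0,0,0]]'
python3 go.py 441.3 -207 3 -1
python3 - <<'E'
from lib import *
from cell import status,eyes
st=status.observe(); c=eyes.camera("wrist"); cv2.imwrite("pics/w3.png",c["pixels"][:,:,::-1])
E
```

```text
t: 2.25
tool_pos: [441.5, -207.7, 3.7]
ee_rot: [1.223, 1.2, -1.223]
ft_force: [-0.2, -0.9, -0.1]
width: 0.997
t: 2.67
tool_pos: [441.8, -207.4, 4.1]
ee_rot: [1.223, 1.199, -1.222]
ft_force: [-1.1, -0.3, 0.5]
width: 0.298
t: 2.92
tool_pos: [441.9, -207.3, 4.1]
ee_rot: [1.222, 1.199, -1.222]
ft_force: [-1.4, -0.4, 6.6]
width: 0.244
t 2.92 pos [ 441.9 -207.3    4.1] yaw -1.03 tilt 0.07
shift mm [ 1.1 -0.6 -0.3] turn [-0.0005  0.001  -0.0009] F [-1.4 -0.4  6.6] w 0.244 q [ 0.87  0.63 -0.59  2.08  0.62  0.6  -0.17]
```

View pics/w3.png

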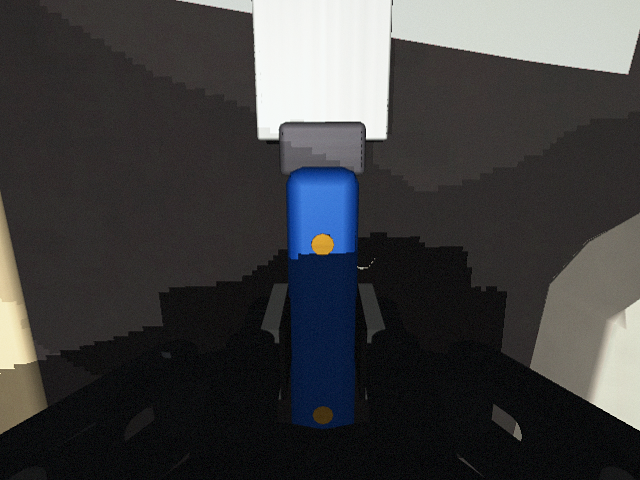

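```bash
python3 -m pendant '[[-0.02,0,0,0,0,0],[-0.04,0,0,0,0,0],[-0.06,0,0,0.08,0,0],[-0.06,0,-0.02,0.2,0,0],[-0.06,-0.005,-0.04,0.32,0,0]]'
python3 go.py 408 -39.5 64 -100.4
```

```text
t: 3.38
tool_pos: [438.9, -168.2, 64.7]
ee_rot: [1.462, 1.021, -1.457]
ft_force: [0.6, 0.5, -2.3]
width: 0.248
t 3.38 pos [ 438.9 -168.2   64.7] yaw -19.9 tilt 0.24
shift mm [   0.4  -72.9 -110.5] turn [ 1.4051 -0.0031 -0.0034] F [ 0.6  0.5 -2.3] w 0.248 q [ 0.83  0.48 -0.61  2.11  0.44  0.67 -0.44]
```

```bash
python3 -m pendant '[[0,-0.006,-0.010,0.12,0,0],[0,-0.012,-0.02,0.24,0,0],[0,-0.018,-0.03,0.36,0,0],[0,-0.025,-0.04,0.48,0,0],[0,-0.035,-0.05,0.6,0,0]]'
python3 go.py 408 -39.5 64 -100.4
```

```text
t: 3.8
tool_pos: [420.9, -107.6, 63.4]
ee_rot: [1.863, 0.603, -1.862]
ft_force: [0.1, 1.2, -1.5]
width: 0.249
t 3.8 pos [ 420.9 -107.6   63.4] yaw -54.08 tilt 0.04
shift mm [ -0.6 -62.7 -29.5] turn [ 8.084e-01 -8.000e-04 -0.000e+00] F [ 0.1  1.2 -1.5] w 0.249 q [ 0.61  0.41 -0.49  2.2   0.33  0.61 -1.06]
```

```bash
python3 -m pendant '[[0,-0.009,-0.004,0.12,0,0],[0,-0.018,-0.008,0.24,0,0],[0,-0.028,-0.013,0.36,0,0],[0,-0.04,-0.018,0.48,0,0],[0,-0.05,-0.024,0.6,0,0]]'
python3 -m pendant '[[0,-0.006,0.012,0.11,0,0],[0,-0.006,0.012,0.2,0,0],[0,-0.006,0.012,0.2,0,0],[0,-0.006,0.012,0.2,0,0]]'
python3 go.py 408 -39.5 64 -100.4
python3 - <<'E'
from lib import *
from cell import status,eyes
st=status.observe(); c=eyes.camera("wrist"); cv2.imwrite("pics/w4.png",c["pixels"][:,:,::-1]); np.savez("w4.npz",tool_pos=st["tool_pos"],ee_rot=st["ee_rot"],**c)
E
```

```text
t: 4.22
tool_pos: [409.6, -52.9, 63.2]
ee_rot: [2.207, 0.03, -2.209]
ft_force: [-0.2, 0.4, -1.9]
width: 0.247
t: 4.55
tool_pos: [398.4, -47.9, 63.4]
ee_rot: [-2.137, 0.176, 2.136]
ft_force: [-0.4, -0.3, -1.4]
width: 0.246
t 4.55 pos [398.4 -47.9  63.4] yaw -99.38 tilt 0.03
shift mm [-0.6 -9.9 -8.1] turn [ 0.0177 -0.0004 -0.0001] F [-0.4 -0.3 -1.4] w 0.246 q [ 0.34  0.34 -0.32  2.27  0.2   0.55 -1.87]
```

View pics/w4.png

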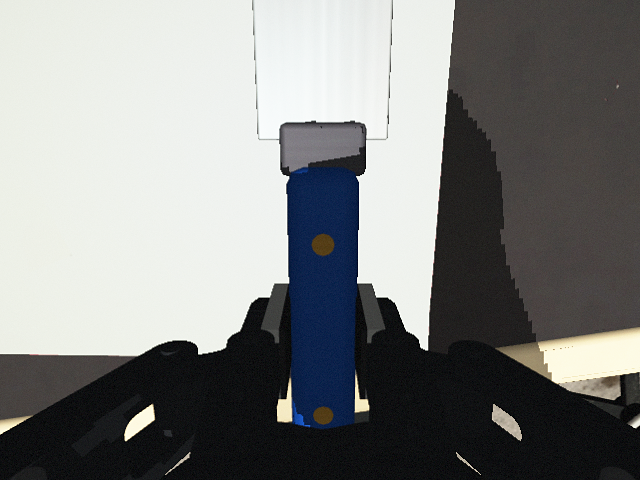

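Run:
```python
from lib import *
d=dict(np.load("w1.npz")); st=d
c={k:(d[k] if d[k].ndim else float(d[k])) for k in d if k not in("tool_pos","ee_rot")}
for u,v in [(416,77),(502,93),(430,0),(529,0)]: print(at_z(c,u,v,34,st).round(1))
crop(c,"pics/w1d.png",402,442,0,90,6.6)
P,z=cloud(c,st)
for v in (20,40,60):
  print(v,[(u,*P[v,u].round(0)[[0,2]]) for u in range(408,434)])
```

```text
[ 531.3 -102.3   34. ]
[ 597.3 -113.8   34. ]
[538.5 -50.1  34. ]
[609.8 -50.1  34. ]
20 [(408, np.float64(529.0), np.float64(1.0)), (409, np.float64(530.0), np.float64(-0.0)), (410, np.float64(531.0), np.float64(-0.0)), (411, np.float64(532.0), np.float64(2.0)), (412, np.float64(533.0), np.float64(1.0)), (413, np.float64(534.0), np.float64(0.0)), (414, np.float64(534.0), np.float64(2.0)), (415, np.float64(535.0), np.float64(3.0)), (416, np.float64(536.0), np.float64(0.0)), (417, np.float64(536.0), np.float64(2.0)), (418, np.float64(537.0), np.float64(2.0)), (419, np.float64(537.0), np.float64(5.0)), (420, np.float64(538.0), np.float64(7.0)), (421, np.float64(538.0), np.float64(8.0)), (422, np.float64(539.0), np.float64(7.0)), (423, np.float64(537.0), np.float64(21.0)), (424, np.float64(537.0), np.float64(27.0)), (425, np.float64(537.0), np.float64(30.0)), (426, np.float64(537.0), np.float64(33.0)), (427, np.float64(538.0), np.float64(32.0)), (428, np.float64(538.0), np.float64(33.0)), (429, np.float64(539.0), np.float64(34.0)), (430, np.float64(539.0), np.float64(34.0)), (431, np.fl
[... 1703 characters left out ...]
8, np.float64(532.0), np.float64(33.0)), (419, np.float64(533.0), np.float64(33.0)), (420, np.float64(534.0), np.float64(34.0)), (421, np.float64(534.0), np.float64(34.0)), (422, np.float64(535.0), np.float64(34.0)), (423, np.float64(536.0), np.float64(34.0)), (424, np.float64(537.0), np.float64(34.0)), (425, np.float64(537.0), np.float64(34.0)), (426, np.float64(538.0), np.float64(34.0)), (427, np.float64(539.0), np.float64(35.0)), (428, np.float64(539.0), np.float64(36.0)), (429, np.float64(540.0), np.float64(34.0)), (430, np.float64(541.0), np.float64(34.0)), (431, np.float64(542.0), np.float64(33.0)), (432, np.float64(542.0), np.float64(35.0)), (433, np.float64(543.0), np.float64(34.0))]
```

View pics/w1d.png

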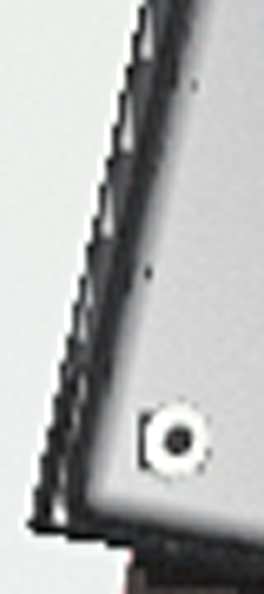

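```bash
python3 go.py 413 -39.2 5.3 -100.4;python3 - <<'E'
from lib import *
from cell import eyes
c=eyes.camera("side"); crop(c,"pics/s5.png",230,390,200,360,4)
E
python3 go.py 413 -39.2 5.3 -100.4
```

```text
t 4.6 pos [398.6 -48.1  63.4] yaw -99.4 tilt 0.03
shift mm [ 58.1 -11.1 -12.8] turn [ 0.0174 -0.0006 -0.    ] F [ 0.2 -0.1 -1.2] w 0.247 q [ 0.34  0.34 -0.32  2.27  0.2   0.56 -1.87]
t 4.65 pos [398.7 -48.2  63.4] yaw -99.45 tilt 0.04
shift mm [ 58.1 -11.2 -12.6] turn [ 0.0166 -0.0006  0.0001] F [ 0.3 -0.  -1. ] w 0.243 q [ 0.34  0.34 -0.32  2.27  0.2   0.56 -1.87]
```

View pics/s5.png

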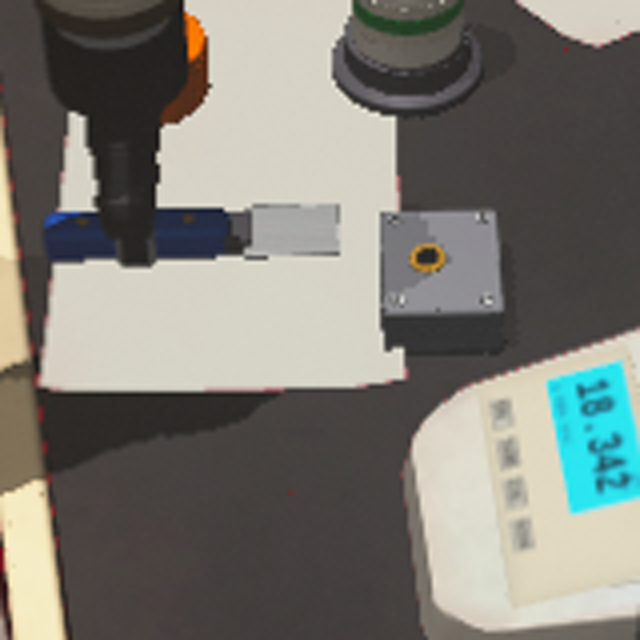

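```bash
python3 -m pendant '[[0.01,-0.011,-0.013,0.017,0,0],[0.03,-0.011,-0.013,0.017,0,0],[0.05,-0.011,-0.013,0.017,0,0],[0.058,-0.011,-0.013,0.017,0,0],[0.058,-0.011,-0.013,0.017,0,0]]'
python3 go.py 413 -39.2 5.3 -100.4;python3 - <<'E'
from lib import *
from cell import eyes
c=eyes.camera("side"); crop(c,"pics/s6.png",230,390,200,360,4)
c=eyes.camera("top"); crop(c,"pics/t6.png",240,360,210,320,5)
E
python3 go.py 413 -39.2 5.3 -100.4
```

```text
t: 5.07
tool_pos: [412.3, -39.5, 4.3]
ee_rot: [-2.123, 0.195, 2.128]
ft_force: [-1.2, -0.8, -0.9]
width: 0.246
t 5.07 pos [412.3 -39.5   4.3] yaw -100.49 tilt 0.13
shift mm [-1.  -0.4 -0.6] turn [-0.0015  0.0022 -0.0001] F [-1.2 -0.8 -0.9] w 0.246 q [ 0.25  0.49 -0.25  2.26  0.29  0.43 -1.99]
t 5.17 pos [412.8 -39.5   5.1] yaw -100.52 tilt 0.05
shift mm [-0.2 -0.3 -0.2] turn [-0.002   0.0008  0.0001] F [-0.7 -0.3 -1.5] w 0.245 q [ 0.25  0.48 -0.25  2.26  0.29  0.43 -1.99]
```

View pics/s6.png

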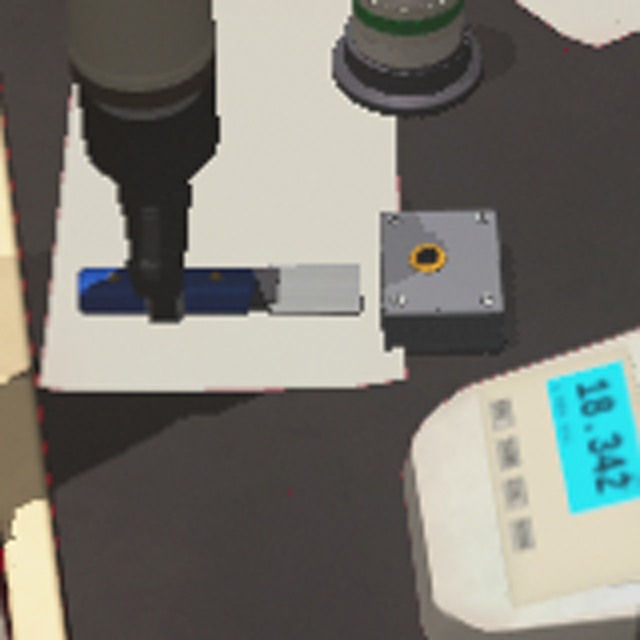

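View pics/t6.png

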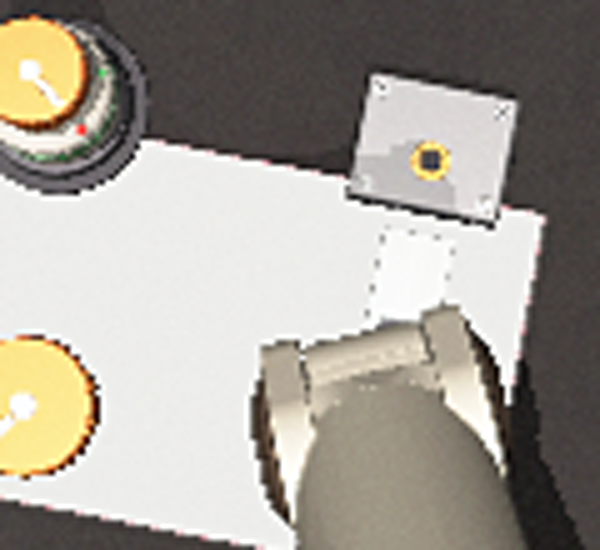

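```bash
python3 -m pendant '[[0,-0.001,-0.008,0,0,0],[0,-0.001,-0.016,0,0,0],[0,-0.001,-0.022,0,0,0],[0,-0.001,-0.022,0,0,0]]'
python3 go.py 470.8 -49.8 5.3 -100.4
```

```text
t: 5.5
tool_pos: [437.7, -42.8, 5.9]
ee_rot: [-2.128, 0.196, 2.121]
ft_force: [0.6, -0.2, -1.0]
width: 0.248
t 5.5 pos [437.7 -42.8   5.9] yaw -100.59 tilt 0.2
shift mm [  0.7   0.8 -33.9] turn [-0.0032 -0.0035  0.0007] F [ 0.6 -0.2 -1. ] w 0.248 q [ 0.26  0.51 -0.26  2.21  0.28  0.45 -1.98]
```

No contact, so the blade is entering the mouth. Continuing.

```bash
python3 -m pendant '[[0,0,-0.008,0,0,0],[0,0,-0.016,0,0,0],[0,0,-0.024,0,0,0],[0,0,-0.028,0,0,0],[0,0,-0.028,0,0,0]]'
python3 go.py 470.8 -49.8 5.3 -100.4;python3 - <<'E'
from lib import *
from cell import eyes
c=eyes.camera("side"); crop(c,"pics/s7.png",230,390,200,360,4)
c=eyes.camera("wrist"); cv2.imwrite("pics/w7.png",c["pixels"][:,:,::-1])
E
python3 go.py 470.8 -49.8 5.3 -100.4
```

```text
t: 5.92
tool_pos: [464.0, -47.8, 5.5]
ee_rot: [-2.126, 0.196, 2.123]
ft_force: [1.2, -0.0, -1.8]
width: 0.247
t 5.92 pos [464.  -47.8   5.5] yaw -100.58 tilt 0.1
shift mm [ 0.2  0.7 -7.1] turn [-0.0031 -0.0017  0.0004] F [ 1.2 -0.  -1.8] w 0.247 q [ 0.26  0.54 -0.26  2.14  0.28  0.49 -1.96]
t 6.02 pos [462.1 -47.5   5.2] yaw -100.56 tilt 0.02
shift mm [-0.1  0.6 -9. ] turn [-0.0028  0.0004 -0.    ] F [ 0.2  0.6 -1.3] w 0.243 q [ 0.26  0.54 -0.26  2.15  0.28  0.49 -1.96]
```

View pics/s7.png

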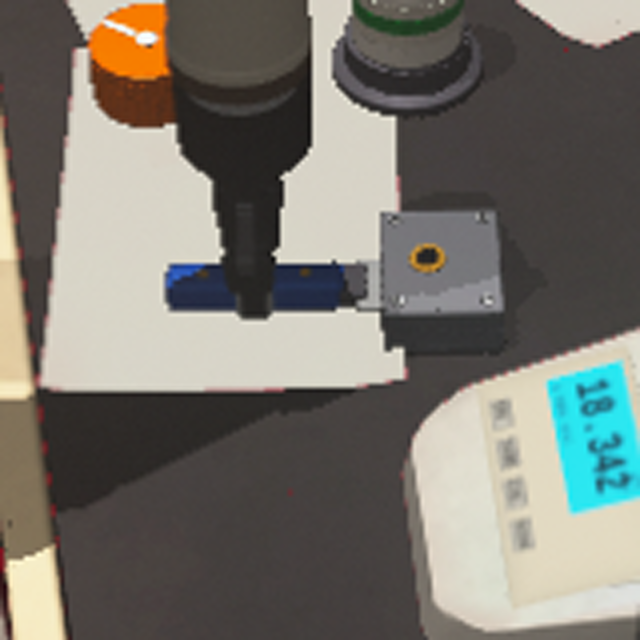

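View pics/w7.png

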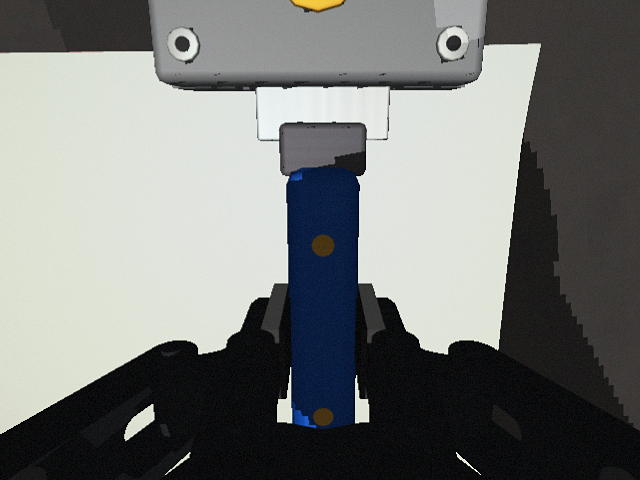

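```bash
python3 -m pendant '[[0,0,-0.003,0,0,0],[0,0,-0.006,0,0,0],[0,0,-0.008,0,0,0],[0,0,-0.0085,0,0,0]]'
python3 -m pendant '[[0,0,-0.001,0,0,0],[0,0,-0.001,0,0,0]]'
python3 go.py 470.8 -49.8 5.3 -100.4
```

```text
t: 6.35
tool_pos: [468.9, -48.9, 4.9]
ee_rot: [-2.122, 0.196, 2.129]
ft_force: [-4.8, 0.0, 0.5]
width: 0.245
t: 6.52
tool_pos: [468.9, -48.9, 4.7]
ee_rot: [-2.12, 0.196, 2.13]
ft_force: [-7.1, 2.2, 2.9]
width: 0.242
t 6.52 pos [468.9 -48.9   4.7] yaw -100.53 tilt 0.27
shift mm [-0.6  0.5 -2. ] turn [-0.0022  0.0046 -0.0007] F [-7.1  2.2  2.9] w 0.242 q [ 0.26  0.55 -0.26  2.13  0.28  0.5  -1.96]
```

```bash
python3 -m pendant '[[0.0005,0,-0.001,0,0,0],[0.0005,0,-0.0015,0,0,0]]'
python3 go.py 470.8 -49.8 5.3 -100.4
python3 - <<'E'
from lib import *
from cell import eyes
c=eyes.camera("wrist"); crop(c,"pics/w8.png",220,420,60,260,3)
E
```

```text
t: 6.68
tool_pos: [468.9, -49.0, 4.0]
ee_rot: [-2.118, 0.196, 2.133]
ft_force: [-10.5, 2.8, 4.5]
width: 0.243
t 6.68 pos [468.9 -49.    4. ] yaw -100.51 tilt 0.41
shift mm [-1.3  0.5 -2. ] turn [-0.002   0.0071 -0.0011] F [-10.5   2.8   4.5] w 0.243 q [ 0.26  0.55 -0.26  2.12  0.28  0.51 -1.96]
```

View pics/w8.png

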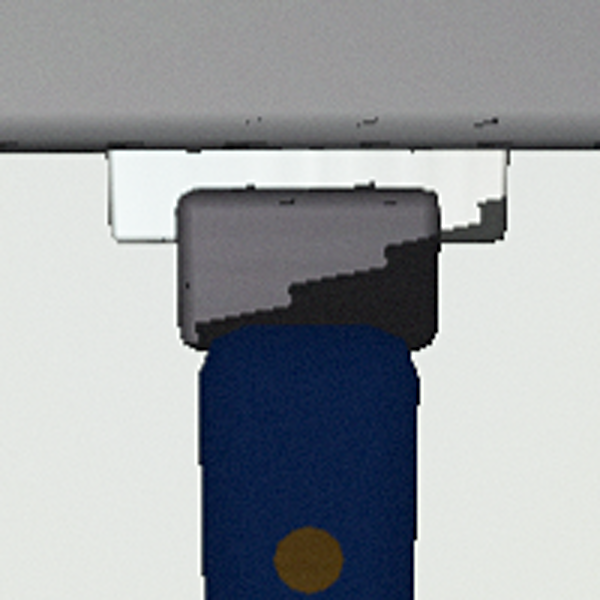

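```bash
python3 -m pendant '[[0,0,0.0005,0,0,0],[0,0,0.0005,0,0,0],[0,0,0.0005,0,0,0],[0,0,0.0005,0,0,0],[0,0,0.0005,0,0,0]]' 0 
python3 -m pendant '[[0,0,0,0,0,0],[-0.015,0,0,0,0,0],[-0.04,0,0,0,0,0],[-0.08,0,0,0,0,0],[-0.12,0,0,0,0,0]]'
python3 go.py 592 140 230 -60
python3 - <<'E'
from lib import *
from cell import eyes,status
st=status.observe();c=eyes.camera("wrist"); cv2.imwrite("pics/w9.png",c["pixels"][:,:,::-1]);np.savez("w9.npz",tool_pos=st["tool_pos"],ee_rot=st["ee_rot"],**c)
E
```

```text
t: 7.15
tool_pos: [473.4, -49.6, 5.1]
ee_rot: [-2.126, 0.196, 2.123]
ft_force: [0.3, -0.8, 0.5]
width: 0.505
t: 7.57
tool_pos: [471.2, -49.2, 125.3]
ee_rot: [-2.122, 0.195, 2.128]
ft_force: [0.8, -0.5, -0.5]
width: 0.502
t 7.57 pos [471.2 -49.2 125.3] yaw -100.54 tilt 0.18
shift mm [-104.9 -208.1  -83.8] turn [-0.7075  0.0028  0.0014] F [ 0.8 -0.5 -0.5] w 0.502 q [ 0.35  0.33 -0.35  2.07  0.16  0.77 -1.85]
```

View pics/w9.png

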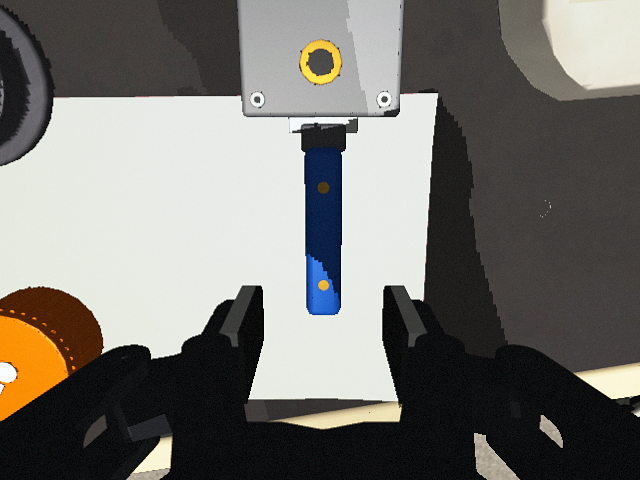

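Run:
```python
from lib import *
for f in ("w2.npz","w9.npz"):
    d=dict(np.load(f)); c={k:(d[k] if d[k].ndim else float(d[k])) for k in d if k not in("tool_pos","ee_rot")}
    A=R.from_rotvec(d["ee_rot"]).as_matrix()
    P,z=cloud(c,d); L=(P-d["tool_pos"])@A
    m=(z>0)&(abs(L[...,2])<14)&(L[...,0]>-70)&(L[...,0]<15)&(abs(L[...,1])<62)
    if f=="w9.npz": m&=(abs(L[...,1])>14)
    for s in (1,-1):
        q=L[m&(L[...,1]*s>0)]; print(f,s,len(q),"xmax",np.sort(q[:,0])[-10:].round(1)[[0,-1]])
        for lo in range(-60,10,6):
            r=q[(q[:,0]>=lo)&(q[:,0]<lo+6)]
            if len(r)>3: print("  x",lo,"n",len(r),"y inner",abs(r[:,1]).min().round(1),"outer",abs(r[:,1]).max().round(1),"z",r[:,2].min().round(0),r[:,2].max().round(0))
```

```text
w2.npz 1 12890 xmax [-13.4 -13. ]
  x -60 n 888 y inner 41.3 outer 62.0 z -14.0 -5.0
  x -54 n 839 y inner 41.8 outer 53.8 z -12.0 -1.0
  x -48 n 808 y inner 41.9 outer 56.4 z -11.0 6.0
  x -42 n 992 y inner 41.9 outer 56.5 z -11.0 12.0
  x -36 n 895 y inner 41.9 outer 56.5 z -11.0 12.0
  x -30 n 798 y inner 42.0 outer 56.5 z -11.0 12.0
  x -24 n 627 y inner 42.0 outer 55.8 z -11.0 12.0
  x -18 n 257 y inner 42.1 outer 48.9 z -10.0 12.0
w2.npz -1 12664 xmax [-13.3 -12.4]
  x -60 n 914 y inner 41.7 outer 61.9 z -13.0 -5.0
  x -54 n 846 y inner 42.0 outer 55.1 z -12.0 -1.0
  x -48 n 808 y inner 42.3 outer 56.7 z -11.0 7.0
  x -42 n 990 y inner 42.2 outer 57.1 z -11.0 12.0
  x -36 n 890 y inner 42.3 outer 56.8 z -11.0 13.0
  x -30 n 788 y inner 42.2 outer 56.6 z -11.0 12.0
  x -24 n 633 y inner 42.3 outer 56.7 z -11.0 12.0
  x -18 n 269 y inner 42.4 outer 49.2 z -10.0 12.0
w9.npz 1 16203 xmax [-2.9 -1.6]
  x -60 n 6103 y inner 20.8 outer 56.6 z -14.0 13.0
  x -54 n 1740 y inner 21.8 outer 55.0 z -14.0 12.0
  x -48 n 711 y inner 23.5 outer 52.4 z -14.0 -2.0
  x -42 n 947 y inner 21.9 out
[... 167 characters left out ...]
0 11.0
  x -18 n 468 y inner 21.9 outer 35.9 z -12.0 11.0
  x -12 n 334 y inner 21.9 outer 35.1 z -12.0 11.0
  x -6 n 99 y inner 21.9 outer 28.2 z -11.0 10.0
w9.npz -1 16108 xmax [-2.4 -1.6]
  x -60 n 6083 y inner 19.3 outer 55.5 z -14.0 13.0
  x -54 n 1723 y inner 20.3 outer 53.4 z -14.0 13.0
  x -48 n 711 y inner 21.8 outer 50.2 z -14.0 -2.0
  x -42 n 941 y inner 20.2 outer 37.2 z -12.0 11.0
  x -36 n 562 y inner 20.3 outer 34.1 z -12.0 11.0
  x -30 n 575 y inner 20.3 outer 34.3 z -12.0 12.0
  x -24 n 525 y inner 20.3 outer 34.2 z -12.0 11.0
  x -18 n 464 y inner 20.3 outer 34.2 z -12.0 11.0
  x -12 n 331 y inner 20.4 outer 33.1 z -12.0 11.0
  x -6 n 96 y inner 20.4 outer 27.1 z -11.0 10.0
```

```bash
python3 -m pendant '[[-0.035,-0.018,-0.008,-0.1,0,0],[-0.07,-0.036,-0.016,-0.22,0,0],[-0.1,-0.06,-0.026,-0.34,0,0],[-0.12,-0.092,-0.038,-0.46,0,0],[-0.125,-0.13,-0.05,-0.58,0,0]]' 1
python3 go.py 594 139 250 -60
```

```text
t: 8.03
tool_pos: [548.6, 68.5, 254.6]
ee_rot: [2.01, 0.4, -1.994]
ft_force: [1.5, 0.5, -0.5]
width: 0.999
t 8.03 pos [548.6  68.5 254.6] yaw -67.23 tilt 0.46
shift mm [  4.9 -47.5 -69.1] turn [-0.1261 -0.0065 -0.0048] F [ 1.5  0.5 -0.5] w 0.999 q [ 0.26  0.31 -0.53  1.78  0.18  1.09 -1.5 ]
```

```bash
python3 -m pendant '[[0,-0.02,-0.03,-0.06,0,0],[0,-0.042,-0.06,-0.12,0,0],[0,-0.048,-0.07,-0.126,0,0],[0,-0.048,-0.07,-0.126,0,0],[0,-0.048,-0.07,-0.126,0,0]]'
python3 go.py 594 139 250 -60
python3 - <<'E'
from lib import *
from cell import eyes,status
st=status.observe();c=eyes.camera("wrist"); cv2.imwrite("pics/w10.png",c["pixels"][:,:,::-1]);np.savez("w10.npz",tool_pos=st["tool_pos"],ee_rot=st["ee_rot"],**c)
print(status.observe()["tool_pos"])
im=c["pixels"].astype(int); P,z=cloud(c,st)
m=(z>0)&(P[...,2]>140)&(P[...,2]<160)&(np.hypot(P[...,0]-594,P[...,1]-139)<50)
q=P[m]; print(len(q),np.median(q,0),cv2.minEnclosingCircle(q[:,:2].astype(np.float32)))
n=m.astype(np.uint8); cn=max(cv2.findContours(n,0,1)[0],key=len); print("px ellipse",cv2.fitEllipse(cn))
E
```

```text
t: 8.45
tool_pos: [591.1, 140.5, 249.1]
ee_rot: [1.926, 0.515, -1.929]
ft_force: [0.3, -0.4, -0.6]
width: 1.003
t 8.45 pos [591.1 140.5 249.1] yaw -60.07 tilt 0.08
shift mm [-0.9  2.8 -1.7] turn [-0.0012  0.0014  0.0003] F [ 0.3 -0.4 -0.6] w 1.003 q [ 0.14  0.43 -0.55  1.64  0.24  1.14 -1.52]
[590.97850415 139.17692746 249.17020958]
6772 [596.12274316 141.45546748 150.18837639] ((594.5060424804688, 140.41522216796875), 28.343358993530273)
px ellipse ((324.4291076660156, 226.05929565429688), (91.6738052368164, 92.74073791503906), 90.19880676269531)
```

View pics/w10.png

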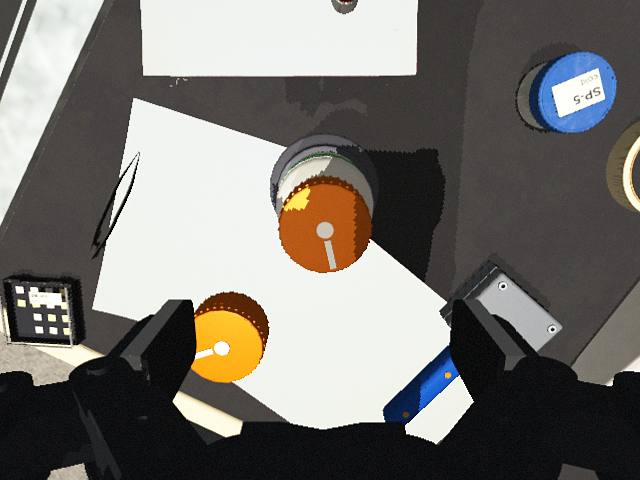

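```bash
python3 - <<'E'
from lib import *
d=dict(np.load("w10.npz")); c={k:(d[k] if d[k].ndim else float(d[k])) for k in d if k not in("tool_pos","ee_rot")}
for p in [(324.5,230.3),(324.4,226.1),(333,269)]: print(at_z(c,*p,150,d).round(1), at_depth(c,*p,d).round(1))
E
python3 go.py 594 140 185 -60
```

```text
[593.8 140.1 150. ] [593.9 140.2 150.4]
[596.  141.4 150. ] [596.2 141.5 150.7]
[575.6 123.6 150. ] [575.4 123.5 149.4]
t 8.5 pos [591.  139.2 249.2] yaw -60.17 tilt 0.11
shift mm [64.2  0.8 -3.1] turn [-0.003   0.0018 -0.0004] F [-0.9 -0.6 -0.3] w 0.997 q [ 0.14  0.43 -0.55  1.64  0.24  1.14 -1.52]
```

```bash
python3 -m pendant '[[0.03,0.001,-0.003,0,0,0],[0.06,0.001,-0.003,0,0,0],[0.064,0.001,-0.003,0,0,0],[0.064,0.001,-0.003,0,0,0]]'
python3 go.py 594 140 117 -60
python3 - <<'E'
from lib import *
from cell import eyes,status
st=status.observe();c=eyes.camera("wrist"); cv2.imwrite("pics/w11.png",c["pixels"][:,:,::-1]);np.savez("w11.npz",tool_pos=st["tool_pos"],ee_rot=st["ee_rot"],**c)
E
python3 go.py 594 140 117 -60
```

```text
t: 8.83
tool_pos: [592.6, 138.3, 183.8]
ee_rot: [1.924, 0.512, -1.935]
ft_force: [-0.1, 0.4, 0.4]
width: 1.0
t 8.83 pos [592.6 138.3 183.8] yaw -60.25 tilt 0.32
shift mm [66.8 -0.7 -2.4] turn [-0.0043  0.0055  0.0005] F [-0.1  0.4  0.4] w 1.0 q [ 0.12  0.5  -0.53  1.7   0.29  1.03 -1.56]
t 8.88 pos [594.1 139.4 185.8] yaw -60.22 tilt 0.11
shift mm [68.8 -0.6 -0.4] turn [-0.0038  0.0019 -0.0002] F [ 0.3  0.2 -0. ] w 1.003 q [ 0.12  0.5  -0.53  1.69  0.29  1.03 -1.56]
```

View pics/w11.png

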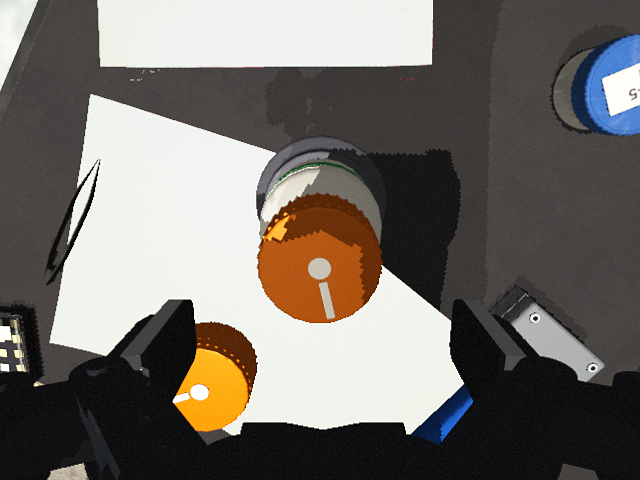

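```bash
python3 -m pendant '[[0.03,-0.0006,0,0,0,0],[0.055,-0.0006,0,0,0,0],[0.068,-0.0006,0,0,0,0],[0.068,-0.0006,0,0,0,0]]'
python3 -m pendant '[[0,0,0,0,0,0],[0,0,0,0,0,0],[0,0,0,0,0,0],[0,0,0,0,0,0],[0,0,0,0,0,0]]' -1 60
python3 go.py 594 140 117 -60
python3 - <<'E'
from lib import *
from cell import eyes,status
st=status.observe();c=eyes.camera("wrist"); cv2.imwrite("pics/w12.png",c["pixels"][:,:,::-1])
c=eyes.camera("side"); crop(c,"pics/s12.png",270,390,110,240,4.5)
E
python3 go.py 594 140 117 -60
```

```text
t: 9.22
tool_pos: [593.1, 140.5, 116.4]
ee_rot: [1.925, 0.514, -1.932]
ft_force: [0.1, -1.4, 0.5]
width: 0.997
t: 9.63
tool_pos: [595.9, 142.0, 119.8]
ee_rot: [1.931, 0.514, -1.924]
ft_force: [-0.4, -1.3, 7.2]
width: 0.628
t 9.63 pos [595.9 142.  119.8] yaw -60.11 tilt 0.21
shift mm [2.8 0.8 2.7] turn [-0.0018 -0.0034 -0.0014] F [-0.4 -1.3  7.2] w 0.628 q [ 0.09  0.58 -0.5   1.74  0.34  0.91 -1.6 ]
t 9.73 pos [595.9 142.  119.8] yaw -60.1 tilt 0.21
shift mm [2.8 0.8 2.7] turn [-0.0018 -0.0034 -0.0014] F [ 1.  -0.7  7.4] w 0.631 q [ 0.09  0.58 -0.5   1.74  0.34  0.91 -1.6 ]
```

View pics/w12.png

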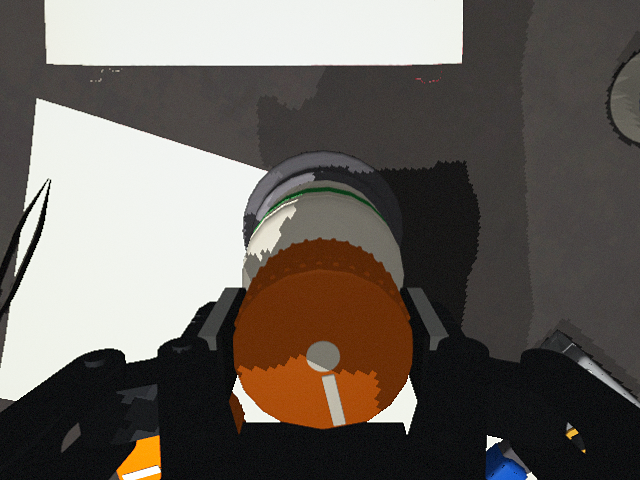

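View pics/s12.png

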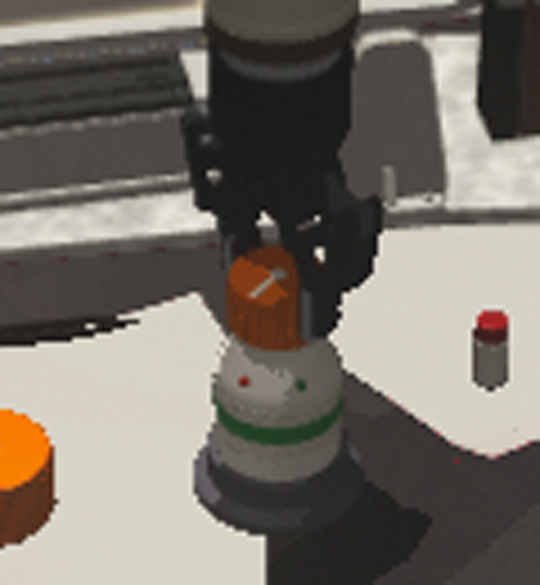

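Run:
```python
from lib import *
from cell import eyes,status
st=status.observe();c=eyes.camera("wrist"); np.savez("w13.npz",tool_pos=st["tool_pos"],ee_rot=st["ee_rot"],**c)
for p in [(323,357),(300,330),(340,330),(300,300),(345,300),(290,385),(360,385)]: print(at_depth(c,*p,st).round(1))
s=eyes.camera("side"); crop(s,"pics/s13.png",305,355,155,230,8)
print(at_depth(s,331.8,170.7),st["ft_force"],st["wrist_torque"])
```

```text
[594.2 140.2 150.5]
[597.9 150.2 149.3]
[603.5 139.8 148.7]
[606.9 155.  150.8]
[613.  143.8 150.1]
[580.4 143.9 149.6]
[590.9 125.3 149.4]
[593.51351438 137.24091016 150.9417367 ] [ 0.97595195 -0.73690812  7.40750318] [-0.1454611   0.05182699  0.06360713]
```

View pics/s13.png

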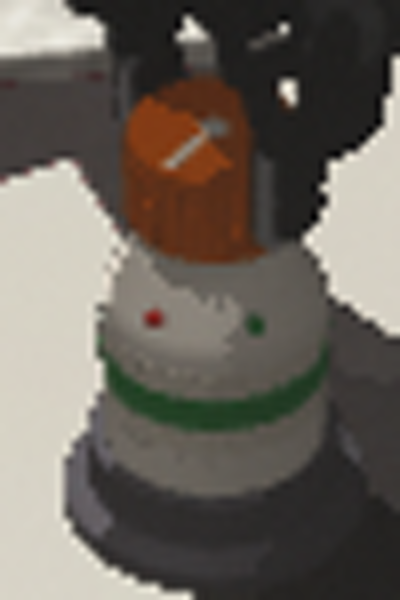

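```bash
python3 -m pendant '[[0.003,0,0,0,0,0],[0.006,0,0,0,0,0],[0.008,0,0,0,0,0],[0.008,0,0,0,0,0]]'
python3 go.py 594 140 112 -60
```

```text
t: 10.17
tool_pos: [596.0, 142.0, 114.3]
ee_rot: [1.931, 0.513, -1.923]
ft_force: [-6.6, -2.9, 24.4]
width: 0.622
t 10.17 pos [596.  142.  114.3] yaw -60.1 tilt 0.24
shift mm [2.3 0.7 2.8] turn [-0.0017 -0.0032 -0.0028] F [-6.6 -2.9 24.4] w 0.622 q [ 0.09  0.58 -0.5   1.74  0.34  0.9  -1.6 ]
```

Run:
```python
from lib import *
from cell import eyes,status
st=status.observe();c=eyes.camera("wrist")
for p in [(323,357),(300,330),(340,330),(300,300),(345,300),(290,385),(360,385)]: print(at_depth(c,*p,st).round(1))
print(st["tool_pos"],st["ft_force"])
```

```text
[594.4 140.3 145.2]
[598.6 150.4 145. ]
[604.1 140.2 144.3]
[606.1 154.7 143.1]
[613.1 143.8 144.5]
[580.6 143.9 144.1]
[591.4 125.6 144.5]
[596.04477148 141.97972387 114.30815295] [-6.58978214 -2.90963477 24.4347693 ]
```

Run:
```python
from lib import *
from cell import eyes,status
s=eyes.camera("side"); crop(s,"pics/s14.png",295,365,145,225,7)
st=status.observe();c=eyes.camera("wrist");cv2.imwrite("pics/w14.png",c["pixels"][:,:,::-1])
print(st["tool_pos"],st["ft_force"],st["wrist_torque"])
```

```text
[596.04278893 141.98801273 114.32022023] [-6.36405047 -3.51203835 24.35923348] [-0.66588874  1.50097797  0.03541626]
```

View pics/s14.png

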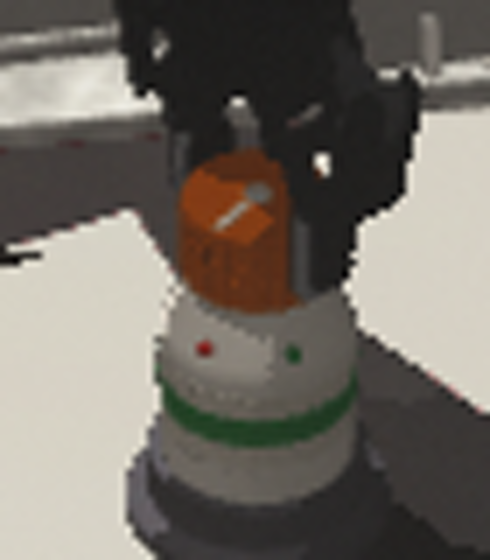

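View pics/w14.png

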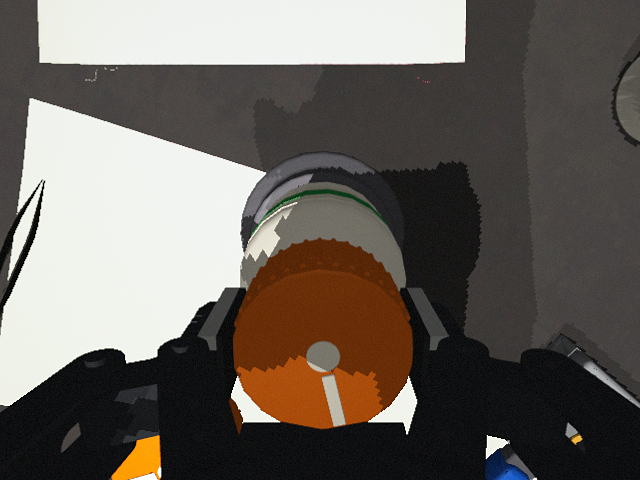

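```bash
python3 - <<'E'
from lib import *
for f,pts in (("w10.npz",[(324.5,230.3),(324,210),(305,240),(345,240),(315,255)]),("w11.npz",[(320,268),(300,250),(340,250),(300,290),(340,295)])):
    d=dict(np.load(f)); c={k:(d[k] if d[k].ndim else float(d[k])) for k in d if k not in("tool_pos","ee_rot")}
    print(d["tool_pos"],[at_depth(c,*p,d).round(1)[2] for p in pts])
    # depth-based TCP-independent: depth of hub
E
python3 go.py 594 140 112 -60
```

```text
[591.11054363 140.54861745 249.10989169] [np.float64(150.4), np.float64(150.8), np.float64(150.6), np.float64(149.7), np.float64(150.4)]
[592.64333151 138.32766802 183.84869295] [np.float64(149.8), np.float64(150.6), np.float64(151.3), np.float64(149.8), np.float64(151.1)]
t 10.32 pos [596.  142.  114.3] yaw -60.1 tilt 0.25
shift mm [2.3 0.7 2.8] turn [-0.0017 -0.0035 -0.0027] F [-6.  -2.6 23. ] w 0.63 q [ 0.09  0.58 -0.5   1.74  0.34  0.9  -1.6 ]
```

```bash
python3 -m pendant '[[-0.0015,0,0.001,0,0,0],[-0.0015,0,0.001,0,0,0]]'
python3 -m pendant '[[-0.0015,0,0.001,0,0,0],[-0.0015,0,0.001,0,0,0]]'
python3 go.py 594 140 112 -60
```

```text
t: 10.48
tool_pos: [596.0, 142.0, 114.4]
ee_rot: [1.934, 0.515, -1.921]
ft_force: [-0.2, 0.2, 10.5]
width: 0.628
t: 10.65
tool_pos: [595.6, 141.9, 115.5]
ee_rot: [1.935, 0.515, -1.921]
ft_force: [3.4, 1.4, 9.0]
width: 0.626
t 10.65 pos [595.6 141.9 115.5] yaw -60.08 tilt 0.41
shift mm [3.5 0.8 2.4] turn [-0.0014 -0.0069 -0.0015] F [3.4 1.4 9. ] w 0.626 q [ 0.09  0.58 -0.5   1.75  0.34  0.89 -1.6 ]
```

```bash
python3 -m pendant '[[0,0,-0.0007,-0.07,0,0],[0,0,-0.0007,-0.14,0,0],[0,0,-0.0007,-0.21,0,0],[0,0,-0.0007,-0.28,0,0],[0,0,-0.0007,-0.35,0,0]]'
python3 go.py 594 140 115 0
```

```text
t: 11.07
tool_pos: [594.3, 141.3, 114.4]
ee_rot: [1.703, 0.795, -1.698]
ft_force: [1.1, -0.0, 8.1]
width: 0.626
t 11.07 pos [594.3 141.3 114.4] yaw -39.87 tilt 0.14
shift mm [-0.6  0.6  1.2] turn [-0.6958 -0.0011 -0.0022] F [ 1.1 -0.   8.1] w 0.626 q [ 0.15  0.6  -0.58  1.74  0.4   0.91 -1.29]
```

Turning easily with low lateral force; continuing.

```bash
python3 -m pendant '[[0,0,0,-0.07,0,0],[0,0,0,-0.14,0,0],[0,0,0,-0.21,0,0],[0,0,0,-0.28,0,0],[0,0,0,-0.35,0,0]]'
python3 go.py 594 140 115 0
python3 - <<'E'
from lib import *
from cell import eyes,status
st=status.observe();c=eyes.camera("wrist");cv2.imwrite("pics/w15.png",c["pixels"][:,:,::-1]); print(st["wrist_torque"])
E
```

```text
t: 11.48
tool_pos: [594.4, 141.2, 114.4]
ee_rot: [1.461, 1.024, -1.457]
ft_force: [-0.2, -0.5, 6.6]
width: 0.624
t 11.48 pos [594.4 141.2 114.4] yaw -19.82 tilt 0.15
shift mm [-0.6  0.   1.3] turn [-0.3459 -0.0007 -0.0026] F [-0.2 -0.5  6.6] w 0.624 q [ 0.21  0.62 -0.66  1.74  0.46  0.93 -0.99]
[-0.01958877 -0.1246001  -0.03366134]
```

View pics/w15.png

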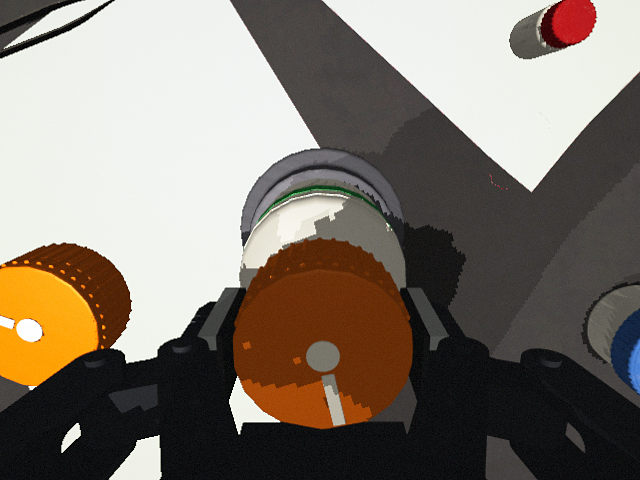

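```bash
python3 -m pendant '[[0,0,0,-0.07,0,0],[0,0,0,-0.14,0,0],[0,0,0,-0.21,0,0],[0,0,0,-0.28,0,0],[0,0,0,-0.35,0,0]]'
python3 -m pendant '[[0,0,0,0,0,0],[0,0,0,0,0,0]]'
python3 go.py 594 140 115 0
python3 - <<'E'
from lib import *
from cell import eyes,status
st=status.observe();c=eyes.camera("wrist");cv2.imwrite("pics/w16.png",c["pixels"][:,:,::-1]); print(st["wrist_torque"])
E
```

```text
t: 11.95
tool_pos: [594.5, 141.3, 114.4]
ee_rot: [1.208, 1.209, -1.204]
ft_force: [-0.5, -0.5, 7.5]
width: 0.631
t: 12.12
tool_pos: [594.4, 141.3, 114.4]
ee_rot: [1.21, 1.208, -1.206]
ft_force: [1.1, -0.3, 8.4]
width: 0.625
t 12.12 pos [594.4 141.3 114.4] yaw 0.07 tilt 0.15
shift mm [-0.6 -0.4  1.3] turn [ 0.0012 -0.0005 -0.0026] F [ 1.1 -0.3  8.4] w 0.625 q [ 0.26  0.65 -0.74  1.74  0.52  0.95 -0.69]
[-0.03517781 -0.12853885  0.04163942]
```

View pics/w16.png

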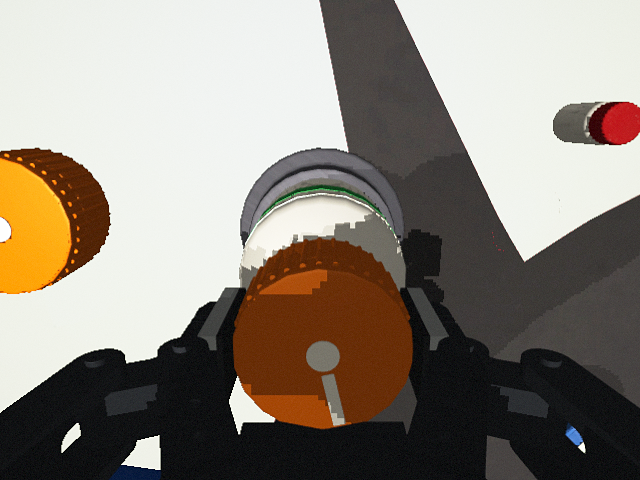

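```bash
python3 -m pendant '[[-0.005,0,0,0,0,0],[-0.012,0,0,0,0,0],[-0.02,0,0,0,0,0],[-0.03,0,0,0,0,0],[-0.042,0,0,0,0,0]]'
python3 -m pendant '[[-0.012,0,0,0,0,0],[-0.025,0,0,0,0,0],[-0.035,0,0,0,0,0],[-0.040,0,0,0,0,0],[-0.040,0,0,0,0,0]]'
python3 -m pendant '[[0,0,0,0,0,0],[0,0,0,0,0,0],[0,0,0,0,0,0]]'
python3 go.py 594 140 197 0
python3 - <<'E'
from lib import *
from cell import eyes,status
st=status.observe();c=eyes.camera("wrist");cv2.imwrite("pics/w17.png",c["pixels"][:,:,::-1])
print([at_depth(c,*p,st).round(1) for p in [(323,357),(290,320),(360,320),(290,385)]])
s=eyes.camera("side"); crop(s,"pics/s17.png",215,395,110,350,2.5)
s=eyes.camera("top"); crop(s,"pics/t17.png",170,450,165,325,2.8)
E
python3 go.py 594 140 197 0
```

```text
t: 12.58
tool_pos: [592.0, 140.4, 154.9]
ee_rot: [1.206, 1.211, -1.211]
ft_force: [-0.4, 1.0, -0.3]
width: 0.627
t: 13.0
tool_pos: [594.1, 141.2, 196.7]
ee_rot: [1.21, 1.208, -1.206]
ft_force: [-1.0, -0.1, -0.3]
width: 0.626
t: 13.25
tool_pos: [592.7, 140.7, 194.0]
ee_rot: [1.208, 1.21, -1.21]
ft_force: [0.5, 0.6, -0.9]
width: 0.623
t 13.25 pos [592.7 140.7 194. ] yaw 0.06 tilt 0.09
shift mm [-3.   1.3  0.7] turn [0.001  0.0003 0.0015] F [ 0.5  0.6 -0.9] w 0.623 q [ 0.3   0.56 -0.8   1.68  0.44  1.09 -0.63]
[array([592.7, 138. , 224.4]), array([583.1, 149.5, 223.3]), array([603.4, 149.9, 224.1]), array([582.7, 128.1, 224. ])]
t 13.4 pos [592.9 140.9 194.2] yaw 0.06 tilt 0.06
shift mm [-2.8  1.1  0.9] turn [0.0011 0.0001 0.001 ] F [-0.4 -0.8 -1. ] w 0.626 q [ 0.3   0.56 -0.8   1.68  0.44  1.09 -0.63]
```

View pics/s17.png

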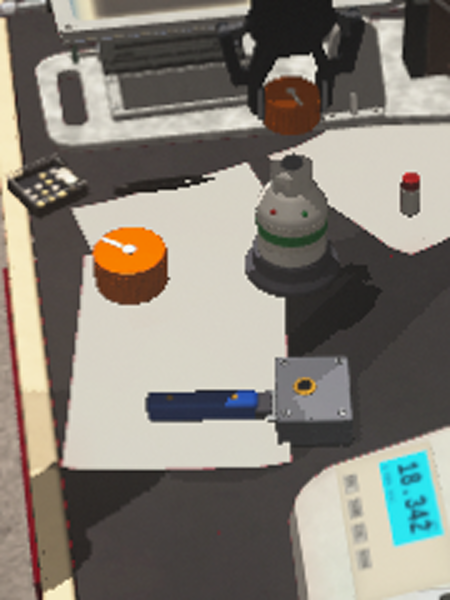

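View pics/w17.png

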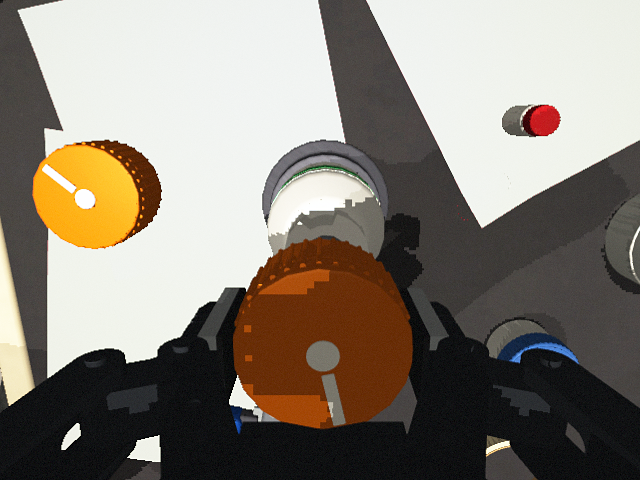

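View pics/t17.png

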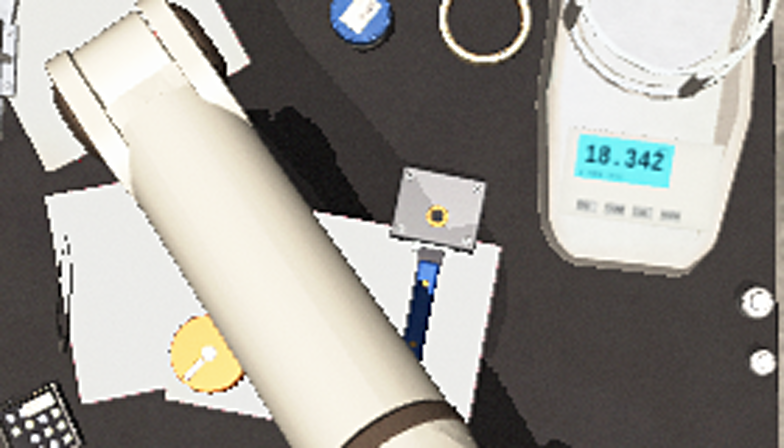

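```bash
python3 -m pendant '[[-0.0025,0.0013,0,0,0,0],[-0.0025,0.0013,0,0,0,0],[-0.0025,0.0013,0,0,0,0],[-0.0025,0.0013,0,0,0,0]]'
python3 -m pendant '[[0,0,0,0,0,0],[0,0,0,0,0,0],[0,0,0,0,0,0],[0,0,0,0,0,0],[0,0,0,0,0,0]]'
python3 go.py 594 141 197 0
python3 - <<'E'
from lib import *
from cell import eyes,status
s=eyes.camera("side"); cv2.imwrite("pics/s18.png",s["pixels"][:,:,::-1])
st=status.observe();c=eyes.camera("wrist");P,z=cloud(c,st,240,410,275,420)
m=(z>0)&(P[...,2]>215)&(P[...,2]<235);q=P[m];q=q[np.hypot(q[:,0]-594,q[:,1]-140)<24]
co=np.linalg.lstsq(np.c_[q[:,:2]-q[:,:2].mean(0),np.ones(len(q))],q[:,2],rcond=None)[0];print("top plane tilt deg",np.degrees(co[:2]),"z",co[2])
E
```

```text
t: 13.73
tool_pos: [594.6, 141.0, 197.4]
ee_rot: [1.209, 1.21, -1.208]
ft_force: [-0.1, 0.6, -0.2]
width: 0.627
t: 14.15
tool_pos: [594.5, 140.9, 197.3]
ee_rot: [1.208, 1.21, -1.208]
ft_force: [-1.2, -0.3, -0.7]
width: 0.626
t 14.15 pos [594.5 140.9 197.3] yaw 0.06 tilt 0.0
shift mm [ 0.3 -0.5 -0.1] turn [ 0.0011  0.0001 -0.    ] F [-1.2 -0.3 -0.7] w 0.626 q [ 0.3   0.56 -0.8   1.68  0.44  1.1  -0.62]
top plane tilt deg [-0.04530865 -0.34309507] z 227.17614834342032
```

View pics/s18.png

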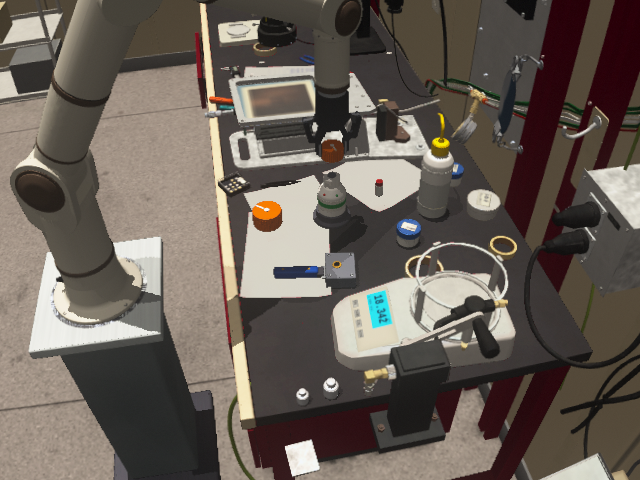

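```bash
python3 -c "
from cell import job; print(job.job_done())"
```

```text
the job is handed in; nothing more can be done
None
```

The scraper is home in the wiping block and released. The safety cap is off and held in the gripper above the bottle. I handed the job in at about 14 s of the 58 s allowed.

- **Scraper:** I slid it into the slot on the robot-facing side until it met the solid end at about 10 N. The close-up showed the ferrule about 4 mm in front of the block, which is the home position. It was still in the slot in the last side picture, but I did not measure that gap again after letting go.
- **Cap:** I chose the 55 mm cap on the bottle, not the larger 76 mm one on the bench. Pressed too far at first, it hit its stop at 24 N, so I eased off. I then turned it 60° counter-clockwise at roughly 7 to 8 mm of press and lifted it off. The cap's pointer stayed with the gripper, so it did not slip.
- **Final pose:** The cap is level to within about 0.4° and about 1 mm from the bottle's axis. The air gap is about 60 mm by arm position and about 63 mm by the wrist camera; that camera reads 1 to 2 mm high close up, so the two agree.
- **Bystanders:** They look unmoved in the last side picture.

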